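# Index the dish carriage under the camera and hold the pin home

## Task

The dish carriage of the imaging bench is key-locked in its middle hole: take the red T-handle key out of its block, put it into the square lock on the carriage, turn it counter-clockwise (seen from above) to its stop so that the tongue swings off the plunger, and leave the key in the lock. Then pull the black plunger knob up, slide the carriage over to the next hole, the one that puts the petri dish under the black camera (not under the white lamp), and push the pin fully home there. The pin springs up again if it is let go, so finish while still holding the knob pressed down, so that I can lock it; the dish stays in its seat, and leave the timer, forceps, slide box and little mould as they are.

Things in the scene. Friction and masses are not known exactly. Their poses are not given: they have to be found in the camera images.
- bench: white imaging bench, fixed, base 285 x 336 mm; x axis from plunger side to head posts, y = sliding direction, z up, origin at worktop level. Steel shafts carry an aluminium carriage (top face z = 50 mm). Bench frame, carriage in the middle: plunger axis x -90, y -35 mm; lock axis -90, +35; dish 45, 0. Index bar under the plunger: top z = 38 mm, three 9.5 mm holes at y = -105, -35, +35 mm.
- carriage (a joint): position of the carriage along the bench's y axis, m: 0 in the middle hole (start), +0.070 in the hole toward +y, -0.070 in the hole toward -y; stops at +-0.075. It slides with about 1.2 N of friction, but only when the pin is lifted clear of the bar; plunger, lock and dish ride on it.
- plunger (a joint): height of the plunger above fully home (0), m; upper stop 0.016. The 8 mm round-tipped pin is 11 mm deep in the hole when home, so lift it 11 mm (better 13) to clear the bar. A spring (700 N/m) floats it at 5 mm: about 3.5 N press it fully home, about 6 N hold it 13 mm up. While locked, the lock's tongue keeps it home.
- knob_center (a point): centre of the plunger's black knob (red disc on top): upright, round, 24 mm across, 22 mm high; this point is 89 mm above the worktop when the pin is home and rises with the plunger. Beneath it a 10 mm stem 18 mm long, then a steel collar 28 mm across. The key, in its lock, stands 70 mm beside it along the bench's y axis.
- pull_knob: the same black knob; origin at the centre of its underside, 11 mm below knob_center
- lock (a joint): angle of the cam lock, rad, counter-clockwise from above: 0 to 0.1 at the start = locked, tongue (14 mm wide) over the plunger's collar; clear of it from about 0.4 on; 1.2 = stop, tongue swung toward the dish. Friction about 0.05 N m.
- lock_mouth (a point): centre of the mouth of the lock on the carriage, 76 mm above the worktop: square hole 11 mm wide, 16 mm deep, sides parallel to this point's x and y axes (which turn with the lock), in a brass barrel 33 mm across. It takes the key in any of four quarter turns.
- key_grip (a point): centre of the red handle of the T-handle key: a bar 46 mm long (this point's y axis), 12 mm thick (its x axis), 16 mm high. The key stands upright in the key block, handle centre 56 mm above the worktop; pinch it across the 12 mm.
- key_tip (a point): lower end of the key: a steel square 10 mm wide with a chamfered foot, sides parallel to the handle's, tip 48 mm below the handle's centre. In the lock it goes in until it stands on the bottom, 16 mm below the mouth.
- key_block: grey key block, fixed, 46 x 46 mm and 28 mm high on a black 62 mm foot, origin under its centre; the key stands in a square hole 11.5 mm wide and 20 mm deep in its top, so lift it 25 mm to be free
- dish_center (a point): centre of the round petri dish, 61 mm across and 15 mm high, loose in a black ring seat (rim 5.5 mm high) on the carriage; this point is 57 mm above the worktop
- camera_axis (a point): underside of the lens of the black square camera head (52 x 46 mm, from 84 to 147 mm above the worktop) on a post at the back of the bench, over the left or the right dish position; bench frame y = +70 or -70 mm
- lamp_axis (a point): underside of the white round lamp head (56 mm across, up to 144 mm above the worktop) on the other post, over the other dish position
- timer: white bench timer, 40 x 68 x 62 mm, bystander, origin under its centre
- forceps: fine forceps lying flat, 116 mm long, bystander, origin under its centre
- slide_box: brown slide box, 52 x 72 x 22 mm, bystander, origin under its centre
- spare_mold: small steel mould, 34 x 26 x 13 mm, bystander, origin under its centre
Things that resemble listed ones, but are neither listed nor needed, are in the scene too. What is meant by the part that bears key_grip is not pink or turquoise, and is the larger of those in its own colour.

How it is judged (in metres and radians):
On the way, in this order (a step that is already met when the one before it is completed fails the run):
1. the key stands in the lock (horizontal distance between key_tip and lock_mouth below 0.003 m and z of key_tip in the frame of lock_mouth below -0.009 m), for 0.1 s.
2. the lock is turned to its stop with the key in it (value of joint lock above 1.05 rad and z of key_tip in the frame of lock_mouth below -0.009 m), for 0.1 s.
3. the plunger is pulled up clear of the bar (value of joint plunger above 0.0095 m and contact force between the fingers and pull_knob above 1 N), for 0.1 s.
At the end, for the whole second after the job is handed in: The carriage stands in the camera-side hole (within 2.5 mm), the dish in its seat within 8 mm of the camera's axis, the plunger within 2 mm of fully home with the fingers still on its knob (more than 2 N), the lock turned past 1.0 rad and the key still at least 9 mm deep in it (all of step 1 and value of joint plunger below 0.002 m and contact force between the fingers and pull_knob above 2 N and ((y of camera_axis in the frame of bench above 0 m and value of joint carriage between 0.0675 and 0.0725 m) or (y of camera_axis in the frame of bench below 0 m and value of joint carriage between -0.0725 and -0.0675 m)) and horizontal distance between dish_center and camera_axis below 0.008 m and z of dish_center in the frame of bench below 0.06 m and angle between dish_center's own z axis and vertical below 0.08 rad and value of joint lock above 1 rad); the arm keeps its last pose, push and grip.
It fails at once if the timer is moved (distance of timer from where it was at the start of the episode above 0.02 m).
It fails at once if the forceps are moved (distance of forceps from where it was at the start of the episode above 0.02 m).
It fails at once if the slide box is moved (distance of slide_box from where it was at the start of the episode above 0.02 m).
It fails at once if the mould is moved (distance of spare_mold from where it was at the start of the episode above 0.02 m).
It fails at once if the dish is tipped or knocked out of its seat (angle between dish_center's own z axis and vertical above 0.25 rad or z of dish_center in the frame of bench above 0.065 m).
It also fails if it takes over 54 s, if anything falls off the work surface, if the arm or the gripper's body presses on something with over 40 N, if the wrist force passes 120 N, or if a joint passes its speed limit or range.

## Robot

A 6-joint arm with a two-finger parallel gripper is mounted at the origin on a cart in front of the work surface, level with it; the furniture and walls round the work are solid. World frame = base frame: x ahead of the robot, y to its left, z up, the work surface at z = 0. Lengths are in mm, angles in rad, forces in N, time in s.
With the tool pointing down it reaches from about 300 to 875 mm from the base axis. Payload 6.4 kg.
Tool frame: the origin (TCP) lies midway between the tips of the shut fingers; the grasp point (between the pads) lies 19 mm behind it; z points along the fingers, y is the line along which they close (so a half turn about z gives the same grasp; the last joint's range is limited). The gripper opens to 85 mm and grips with 20 to 120 N. Pads are 22 mm wide; open, the fingers measure 114 mm over their backs; the gripper's body (76 mm by 85 mm) begins 54 mm behind the grasp point. The pads swing forward as they close: fully open they stand 13 mm farther back than shut.
Start: joints at [-1.537, 0.181, 1.607, -0, 1.354, -0.206], TCP at [136.583, -558.557, 202.888] pointing down, gripper open.
Joint ranges: [-2.99, 2.99], [-0.89, 2.07], [0.3, 2.58], [-1.14, 4.28], [0, 2.63], [-3.12, 3.12]. Speed limits (rad/s): [2.57, 2.57, 3.01, 3.14, 3.14, 3.14].

## Interface

Orientations are given as a unit quaternion [x, y, z, w].
In Python, from plant import ctrl gives the robot as it stands.
- The arm moves only by the tool jog_arm, never from a script. Its arguments are lists of equal length, an entry for each row: "dr": the turn, a rotation vector about the tool's x, y, z in rad, a list of three; "delta_pos": the shift along the tool's x, y, z in mm, a list of three; "hand": the opening, from 0 (shut) to 1 (fully open). In form: {"dr": [[wx, wy, wz], ...], "delta_pos": [[dx, dy, dz], ...], "hand": [hand, ...]}. A call has 1 to 20 rows; each row shifts and turns the commanded pose from where the row before left it, along the tool's axes as they then stand; what a row does not reach is not made up. A row lasts 1/12 s, in which the tool goes at most 41.7 mm and 7.16 degrees, less where a joint would pass 70% of its speed; a pose out of reach is approached as far as the arm can. A call with a gripper value outside its range is refused whole. The fingers move at their own pace and stop on an object; the grip force is fixed at half the most. Time passes only in rows, so rows that do not move let the fingers close. It gives the time, the measured TCP pose, the force, the opening and the grip force at its end, in the units of the state.
- ctrl.get_state(): the state, without advancing time (a new reading comes with each control period).
- ctrl.get_image(name): name is "side" or "top" or "wrist"; returns the picture (384x512x3 uint8, red, green, blue); there is no depth.
- ctrl.camera_model(name): a dict with "fov_y" (degrees; the focal length in pixels is half the picture's height over the tangent of half this angle, whatever the lens; pixels are square), "cx", "cy" (the principal point, pixels), "T" (4x4, takes a point from camera to world coordinates); the wrist camera has in their place "mount" (4x4, takes a point from camera to tool coordinates, whose origin is the TCP and whose axes are the flange's). Camera axes: x right, y up, looking along -z (the intrinsics and any distortion apply to the point x, -y, -z); pixel columns grow to the right and rows downward; lengths in mm; the calibration is good to about 2 mm. A picture is of the moment at which its call begins: read the wrist's pose just before it. camera_model takes no time and is no camera call.
- ctrl.sign_off(): hands the job in; it is judged then, once.
Trained networks look in the newest picture that a camera, given by its name, has taken for a name from the list of things; names that differ only in an ending like _2 or _b are one class to them, and where a whole thing is asked for, a point or a joint stands for the part that bears it (a point fixed in the world has none). Each returns a list of dicts, best first, with "confidence" (0 to 1); they miss things now and then, are a little off and sometimes report something else, mostly with a low value. They report only what shows in the picture. A call takes as long as a camera call. They do not tell look-alikes from the thing itself.
- ctrl.find_in(camera, name): "rect" ([left, top, width, height] in pixels, round what is visible of it).
- ctrl.pinpoint(camera, name): "position" ([row, column] in pixels: a listed point, or the origin of a listed thing).
The state is a dict: "time": time; "qpos": joint angles; "qvel": joint speeds; "joint_efforts": joint torques, N m; "ee_pos": TCP position; "eef_rot": TCP orientation; "ft_force": force on the tool from outside, world axes, zero at the start; "moment": the same for the moment, N m; "width": opening from 0.0 (shut) to 1.0 (fully open); "grip_force": force on a finger pad.
Only numpy, scipy, OpenCV 4.12 (cv2) and the standard library are available. Lean on these libraries where they do the work, as an engineer would, in place of code of your own. Each camera call takes 0.05 s, during which the arm holds its last target. There are 200 camera calls.

## Working session

There is one attempt and no reset: what is moved stays moved. The work goes in short steps, Python scripts to look and compute and a tool call to move; the robot and the scene stay as the last step left them, time stands still between calls to the robot, and variables do not carry over. Pictures are saved under pics/ and viewed, at most 10 in all, crops included, and the job is handed in when it is done.

Besides the shell and the picture viewer there is one more tool, called in YAML: its name, and indented under it one key for each argument. jog_arm: Moves the arm, as the interface text tells. Its arguments: {"type":"object","properties":{"dr":{"type":"array"},"delta_pos":{"type":"array"},"hand":{"type":"array"}},"required":["dr","delta_pos","hand"]}

```bash
ls; mkdir -p pics; cat > h.py <<'E'
import numpy as np, cv2
from scipy.spatial.transform import Rotation as R
from plant import ctrl
def save(cam,fn):
    im=ctrl.get_image(cam); cv2.imwrite('pics/'+fn,im[:,:,::-1]); return im
def cam(name,st=None):
    m=ctrl.camera_model(name); f=192/np.tan(np.radians(m['fov_y'])/2)
    if 'T' in m: T=np.array(m['T'])
    else:
        st=st or ctrl.get_state(); B=np.eye(4); B[:3,:3]=R.from_quat(st['eef_rot']).as_matrix(); B[:3,3]=st['ee_pos']; T=B@np.array(m['mount'])
    return m,f,T
def ray(name,rc,st=None):
    m,f,T=cam(name,st); r,c=rc
    p=np.array([(c-m['cx'])/f,(r-m['cy'])/f])
    d=m.get('distortion',m.get('dist'))
    if d is not None:
        K=np.array([[f,0,m['cx']],[0,f,m['cy']],[0,0,1.]])
        p=cv2.undistortPoints(np.array([[[c,r]]],float),K,np.array(d,float)).ravel()
    v=T[:3,:3]@np.array([p[0],-p[1],-1]); return T[:3,3],v/np.linalg.norm(v)
def onz(name,rc,z,st=None):
    o,v=ray(name,rc,st); return o+v*(z-o[2])/v[2]
def proj(name,P,st=None):
    m,f,T=cam(name,st); q=np.linalg.inv(T)@np.append(P,1); return np.array([m['cy']+f*(-q[1])/(-q[2]), m['cx']+f*q[0]/(-q[2])])
E
python3 - <<'E'
from h import *
for c in ['side','top','wrist']:
    m=ctrl.camera_model(c); print(c,{k:(np.round(v,3).tolist() if not isinstance(v,str) else v) for k,v in m.items()})
a=save('top','top0.png'); b=save('side','side0.png')
Z=dict(knob_center=89,lock_mouth=76,key_grip=56,key_block=0,dish_center=57,camera_axis=84,lamp_axis=84,timer=0,forceps=0,slide_box=0,spare_mold=0,bench=0)
for n,z in Z.items():
    for c in ['top','side']:
        for d in ctrl.pinpoint(c,n)[:3]:
            print(n,c,round(d['confidence'],2),np.round(d['position'],1),np.round(onz(c,d['position'],z)[:2],1))
s=ctrl.get_state();print(s['time'],s['ee_pos'],s['eef_rot'],s['ft_force'])
E
```

```text
pics
side {'fov_y': 49.854, 'cx': 249.84, 'cy': 189.921, 'T': [[0.976, 0.095, -0.195, 296.144], [-0.217, 0.39, -0.895, -1047.068], [-0.009, 0.916, 0.402, 582.905], [0.0, 0.0, 0.0, 1.0]]}
top {'fov_y': 44.621, 'cx': 253.188, 'cy': 194.923, 'T': [[-0.345, 0.894, -0.287, 16.928], [-0.938, -0.327, 0.111, 274.366], [0.005, 0.307, 0.952, 1837.708], [0.0, 0.0, 0.0, 1.0]]}
wrist {'fov_y': 58.131, 'cx': 258.074, 'cy': 180.846, 'mount': [[0.0, 0.948, 0.319, 81.359], [1.0, -0.0, -0.001, -0.344], [-0.001, 0.319, -0.948, -170.696], [0.0, 0.0, 0.0, 1.0]]}
knob_center top 0.62 [205.5 246.4] [512.2 110.6]
knob_center side 0.52 [181.8 238.9] [516.8 123. ]
lock_mouth top 0.52 [209.1 228.3] [526.5 181. ]
lock_mouth side 0.68 [177.9 229.3] [498.5 194. ]
key_grip top 0.41 [172.4 359.6] [ 495.2 -373. ]
key_grip top 0.4 [159.2 339.3] [ 576.8 -318.4]
key_grip side 0.64 [299.2 236.1] [ 408.8 -393.1]
key_grip side 0.41 [271.1 259.3] [ 476.3 -310.6]
key_block top 0.56 [187.9 205.8] [666.9 234.3]
key_block top 0.37 [183.4 340.2] [ 493.3 -297.3]
key_block side 0.65 [288.4 263. ] [ 487.6 -300. ]
key_block side 0.
[... 477 characters left out ...]
ide 0.73 [184.8 241.2] [559.2 304. ]
forceps side 0.66 [268.9 223.4] [ 412.1 -203.2]
forceps side 0.47 [178.2 230.8] [533.8 375.7]
slide_box top 0.77 [254.6 163.7] [459.4 479. ]
slide_box top 0.44 [173.7 231.7] [689.2 112.6]
slide_box side 0.69 [170.6 202.9] [440.8 480.7]
spare_mold top 0.46 [160.9 319.7] [ 615.8 -256. ]
spare_mold side 0.56 [196.2 261.7] [607.1 190.3]
spare_mold side 0.45 [178.3 284.2] [728.2 327. ]
bench top 0.68 [197.5 225.1] [599.9 172.9]
bench side 0.7 [198. 261.] [601.3 176.7]
bench side 0.16 [167.3 262.2] [676.8 460.4]
1.3 [ 136.58486982 -558.56652759  202.90442927] [ 9.92819330e-01  1.19623481e-01  5.41360854e-06 -6.74088010e-06] [ 0.16891401  1.18513162 -0.15448552]
```

View pics/top0.png

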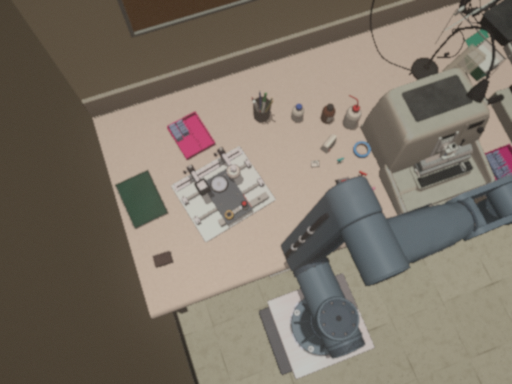

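View pics/side0.png

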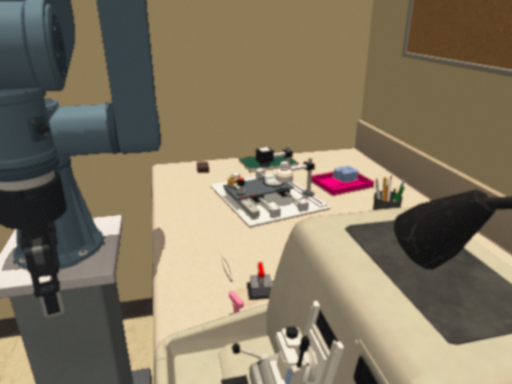

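The top view shows the bench around (195,225), and the arm hides the key area. The side view shows the red key in its grey block at about (row 270, col 260), with a pink look-alike lying at (299,236). A big microtome is at the right.

```bash
python3 - <<'E'
from h import *
for n,c,rc,z in [('mt base corner','top',(210,400),0),('mt left','top',(140,365),100),('mt base left','top',(170,385),50),('mt far','top',(100,385),200),('mtfar','top',(100,385),0),('side base left corner','side',(345,168),60),('side top left','side',(222,300),250),('side topleft','side',(222,300),300),('key','side',(262,261),64),('redtop','top',(174,362),10),('turq','top',(159,340),10),('pink','side',(299,236),10),('block','side',(288,260),28),('bottle w','top',(115,353),30)]:
    print(n,onz(c,rc,z).round())
E
```

```text
mt base corner [ 303. -481.    0.]
mt left [ 604. -435.  100.]
mt base left [ 471. -477.   50.]
mt far [ 701. -540.  200.]
mtfar [ 784. -640.    0.]
side base left corner [ 272. -491.   60.]
side top left [ 511. -458.  250.]
side topleft [ 479. -547.  300.]
key [ 486. -289.   64.]
redtop [ 498. -396.   10.]
turq [ 591. -337.   10.]
pink [ 419. -335.   10.]
block [ 472. -333.   28.]
bottle w [ 753. -464.   30.]
```

jog_arm:
  dr:
    - [0, 0, 0]
    - [0, 0, 0]
    - [0, 0, 0]
    - [0, 0, 0]
    - [0, 0, 0]
    - [0, 0, 0]
    - [0, 0, 0]
    - [0, 0, 0]
    - [0, 0, 0]
    - [0, 0, 0]
    - [0, 0, 0]
    - [0, 0, 0]
    - [0, 0, 0]
    - [0, 0, 0]
    - [0, 0, 0]
  delta_pos:
    - [24, -28, -8]
    - [24, -28, -8]
    - [24, -28, -8]
    - [24, -28, -8]
    - [24, -28, -8]
    - [24, -28, -8]
    - [24, -28, -8]
    - [37, 3, 0]
    - [37, 3, 0]
    - [37, 3, 0]
    - [37, 3, 0]
    - [37, 3, 0]
    - [37, 3, 0]
    - [37, 3, 0]
    - [0, 0, 0]
  hand: [1, 1, 1, 1, 1, 1, 1, 1, 1, 1, 1, 1, 1, 1, 1]

```text
time: 2.55
ee_pos: [514.6, -285.3, 257.7]
eef_rot: [0.993, 0.121, 0.001, -0.001]
ft_force: [-1.0, 1.0, 0.8]
width: 0.995
grip_force: 0.0
```

```bash
python3 - <<'E'
from h import *
st=ctrl.get_state(); save('wrist','w1.png'); 
for n,z in dict(key_grip=56,key_block=0,forceps=0,spare_mold=0,timer=0).items():
    for d in ctrl.pinpoint('wrist',n)[:3]: print(n,round(d['confidence'],2),np.round(d['position'],1),onz('wrist',d['position'],z,st).round(1))
save('top','top1.png')
for n,z in dict(key_grip=56,key_block=0,timer=0,spare_mold=0,forceps=0).items():
    for d in ctrl.pinpoint('top',n)[:3]: print(n,'top',round(d['confidence'],2),np.round(d['position'],1),onz('top',d['position'],z,st).round(1))
E
```

```text
key_grip 0.8 [181.1 335. ] [ 492.9 -380.7   56. ]
key_grip 0.72 [240.6 316.7] [ 415.4 -382.8   56. ]
key_grip 0.61 [174.8 267.8] [ 481.7 -304.6   56. ]
key_block 0.69 [166.4 265.5] [ 475.3 -304.8    0. ]
forceps 0.94 [187.2 181.4] [ 420.9 -204.4    0. ]
spare_mold 0.61 [ 46.4 233.3] [ 606.2 -232.8    0. ]
timer 0.67 [  9.6 317.7] [ 666.7 -316.2    0. ]
timer top 0.48 [145.3 329.2] [ 668.1 -322.     0. ]
spare_mold top 0.38 [162.  316.4] [ 615.9 -241.     0. ]
```

View pics/w1.png

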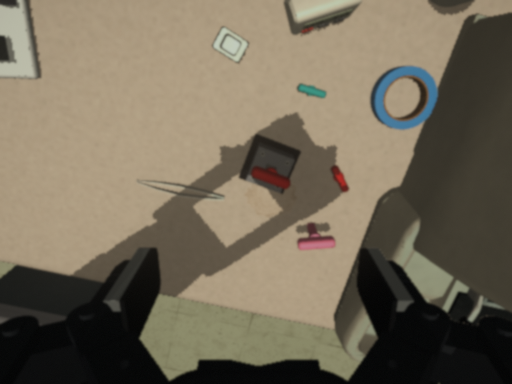

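Red, pink and turquoise candidates in the wrist view: larger red T-handle standing in the block (177,270), small red key lying at (178,340), pink at (242,316), turquoise at (90,311). I choose the one in the block. Next I measure its handle axis and crop it close up.

```bash
python3 - <<'E'
from h import *
st=ctrl.get_state(); im=save('wrist','w2.png')
m=ctrl.camera_model('wrist'); print(m.keys())
hsv=cv2.cvtColor(im,cv2.COLOR_RGB2HSV)
mask=(((hsv[...,0]<8)|(hsv[...,0]>172))&(hsv[...,1]>150)&(hsv[...,2]>60)).astype(np.uint8)
n,l,s,c=cv2.connectedComponentsWithStats(mask)
for i in range(1,n):
    if s[i,4]>40:
        pts=np.argwhere(l==i); print(s[i],c[i])
        P=np.array([onz('wrist',p,60,st)[:2] for p in pts],np.float32); r=cv2.minAreaRect(P); print(np.round(r[0],1),np.round(r[1],1),r[2]); print(cv2.boxPoints(r).round())
cv2.imwrite('pics/crop.png',cv2.resize(im[120:220,210:370,::-1],None,fx=4,fy=4))
b=ctrl.find_in('wrist','key_block'); print(b[:2])
print(st['ee_pos'],R.from_quat(st['eef_rot']).as_matrix().round(4))
E
```

```text
dict_keys(['fov_y', 'cx', 'cy', 'mount'])
[332 161  15  25 171] [338.75438596 173.67836257]
[ 497.2 -383.7] [31.7  8.4] 42.775333404541016
[[ 483. -391.]
 [ 488. -398.]
 [ 512. -376.]
 [ 506. -370.]]
[251 162  38  21 420] [269.48809524 171.42857143]
[ 483.  -308.3] [43.9 16.7] 81.94600677490234
[[ 472. -329.]
 [ 488. -331.]
 [ 494. -288.]
 [ 478. -285.]]
[{'rect': [238.1, 133.7, 58.6, 55.3], 'confidence': 0.71}]
[ 509.46529288 -287.47996895  259.26559829] [[ 9.716e-01  2.368e-01  4.000e-04]
 [ 2.368e-01 -9.716e-01 -4.000e-04]
 [ 3.000e-04  5.000e-04 -1.000e+00]]
```

View pics/crop.png

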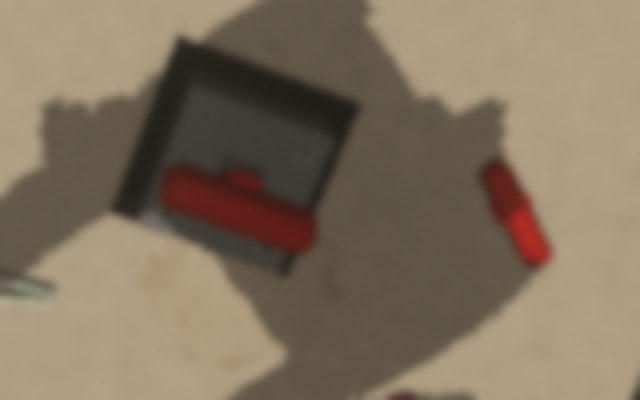

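The crop confirms the larger red T-handle standing in the grey block; the other red one is small and lying loose. Now I rotate onto it and look from above.

jog_arm:
  dr:
    - [0, 0, -0.1183]
    - [0, 0, -0.1183]
    - [0, 0, -0.1183]
    - [0, 0, -0.1183]
    - [0, 0, -0.1183]
    - [0, 0, -0.1183]
    - [0, 0, -0.1183]
    - [0, 0, -0.1183]
    - [0, 0, -0.1183]
    - [0, 0, -0.1183]
    - [0, 0, 0]
    - [0, 0, 0]
    - [0, 0, 0]
    - [0, 0, 0]
    - [0, 0, 0]
  delta_pos:
    - [0, 0, 0]
    - [0, 0, 0]
    - [0, 0, 0]
    - [0, 0, 0]
    - [0, 0, 0]
    - [0, 0, 0]
    - [0, 0, 0]
    - [0, 0, 0]
    - [0, 0, 0]
    - [0, 0, 0]
    - [-8, -8, 33]
    - [-8, -8, 33]
    - [-8, -8, 33]
    - [0, 0, 0]
    - [0, 0, 0]
  hand: [1, 1, 1, 1, 1, 1, 1, 1, 1, 1, 1, 1, 1, 1, 1]

```text
time: 4.5
ee_pos: [481.4, -306.6, 158.6]
eef_rot: [0.758, 0.652, -0.0, -0.002]
ft_force: [-0.1, -1.2, 0.5]
width: 1.001
grip_force: 0.0
```

```bash
cat >> h.py <<'E'
def red(im):
    hsv=cv2.cvtColor(im,cv2.COLOR_RGB2HSV)
    mask=(((hsv[...,0]<8)|(hsv[...,0]>172))&(hsv[...,1]>150)&(hsv[...,2]>60)).astype(np.uint8)
    n,l,s,c=cv2.connectedComponentsWithStats(mask)
    return [np.argwhere(l==i) for i in np.argsort(-s[:,4]) if i and s[i,4]>40]
def pose():
    st=ctrl.get_state(); M=R.from_quat(st['eef_rot']).as_matrix()
    print('t',round(st['time'],2),'ee',np.round(st['ee_pos'],1),'yaw',np.degrees(np.arctan2(M[1,0],M[0,0])).round(2),'zaxis',M[:,2].round(4),'F',np.round(st['ft_force'],1),'M',np.round(st['moment'],2),'w',round(st['width'],3),'g',round(st['grip_force'],1)); return st
E
python3 - <<'E'
from h import *
st=pose(); im=save('wrist','w3.png'); print(st['qpos'])
for z in (56,):
  for pts in red(im)[:2]:
    P=np.array([onz('wrist',p,z,st)[:2] for p in pts],np.float32); r=cv2.minAreaRect(P); print(pts.mean(0),np.round(r[0],1),np.round(r[1],1),r[2])
for n,z in dict(key_grip=56,key_tip=8,key_block=0).items():
    for d in ctrl.pinpoint('wrist',n)[:2]: print(n,round(d['confidence'],2),np.round(d['position'],1),onz('wrist',d['position'],z,st).round(1))
E
```

```text
t 4.5 ee [ 481.4 -306.6  158.6] yaw 81.45 zaxis [-0.0028  0.0031 -1.    ] F [-0.1 -1.2  0.5] M [-0.05 -0.04 -0.01] w 1.001 g 0.0
[-7.75079624e-01  2.17238313e-01  1.65708003e+00  2.56192920e-04
  1.27145401e+00 -6.25943311e-01]
[170.9687924  257.79104478] [ 479.9 -308.7] [45.9 14.9] 81.52616119384766
[245.23728814 283.64971751] [ 490.9 -378.9] [32.3 13. ] 42.75844955444336
key_grip 0.97 [171.8 256.9] [ 479.1 -308.3   56. ]
key_grip 0.81 [248.1 282.1] [ 490.7 -382.    56. ]
key_tip 0.9 [160.7 363.1] [ 579.2 -326.7    8. ]
key_tip 0.74 [226.6 282.1] [ 493.4 -384.7    8. ]
```

View pics/w3.png

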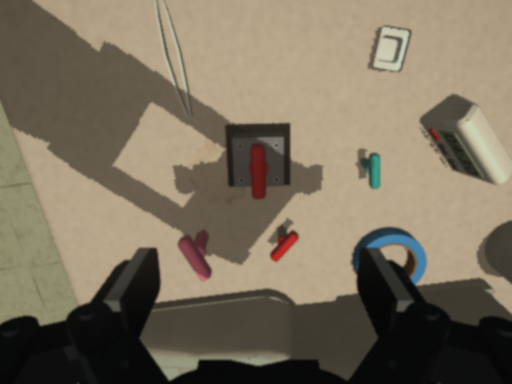

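The key in its block stands at (171,258), aligned with the tool. Descend and grip it.

jog_arm:
  dr:
    - [0, 0, 0]
    - [0, 0, 0]
    - [0, 0, 0]
    - [0, 0, 0]
    - [0, 0, 0]
    - [0, 0, 0]
    - [0, 0, 0]
    - [0, 0, 0]
    - [0, 0, 0]
    - [0, 0, 0]
    - [0, 0, 0]
    - [0, 0, 0]
    - [0, 0, 0]
  delta_pos:
    - [-1, -0.5, 30]
    - [-1, -0.5, 30]
    - [0, -0.5, 30]
    - [0, 0, 20]
    - [0, 0, 10]
    - [0, 0, 1]
    - [0, 0, 0]
    - [0, 0, 0]
    - [0, 0, 0]
    - [0, 0, 0]
    - [0, 0, 0]
    - [0, 0, 0]
    - [0, 0, 0]
  hand: [1, 1, 0.6, 0.6, 0.6, 0.6, 0.6, 0, 0, 0, 0, 0, 0]

```text
time: 5.78
ee_pos: [480.9, -309.3, 39.3]
eef_rot: [0.757, 0.653, 0.0, 0.0]
ft_force: [-0.3, -0.2, 0.2]
width: -0.0
grip_force: 0.0
```

```bash
python3 - <<'E'
from h import *
st=pose()
E
```

```text
t 5.78 ee [ 480.9 -309.3   39.3] yaw 81.52 zaxis [ 4.e-04 -4.e-04 -1.e+00] F [-0.3 -0.2  0.2] M [-0.03 -0.02 -0.03] w -0.0 g 0.0
```

Width 0: nothing is between the fingers, so I look again.

```bash
python3 - <<'E'
from h import *
st=pose(); a=save('wrist','w4.png'); b=save('side','s4.png')
print([ (d['confidence'],d['position']) for d in ctrl.pinpoint('side','key_grip')])
c=cv2.resize(b[220:320,200:320],None,fx=4,fy=4); cv2.imwrite('pics/c4.png',np.hstack([c[:,:,::-1], a[:,100:420,::-1][:384].copy() if False else cv2.resize(a,(320,400))[:,:,::-1]]))
E
```

```text
t 5.78 ee [ 480.9 -309.3   39.3] yaw 81.52 zaxis [ 4.e-04 -4.e-04 -1.e+00] F [-0.3 -0.2  0.2] M [-0.03 -0.02 -0.03] w -0.0 g 0.0
[(0.75, [302.1, 234.3]), (0.58, [271.9, 259.3])]
```

View pics/c4.png

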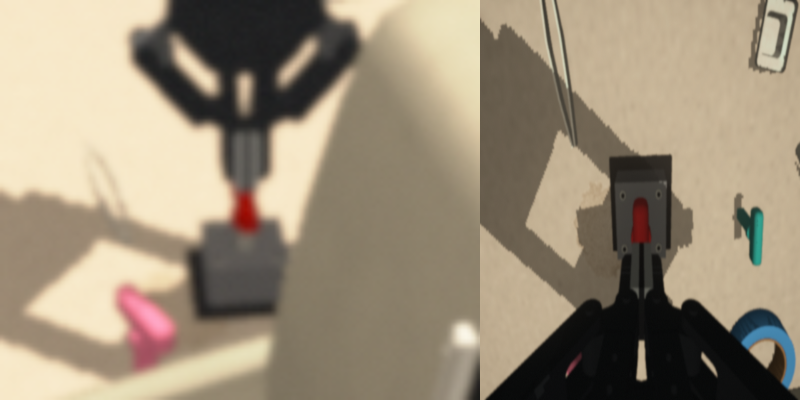

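```bash
python3 - <<'E'
from h import *
st=ctrl.get_state(); e=np.array(st['ee_pos'])
print('TCP wrist',proj('wrist',e,st),'side',proj('side',e))
print('key grip est proj: wrist',proj('wrist',[479.7,-308.5,56],st),'side',proj('side',[479.7,-308.5,56]))
a=cv2.imread('pics/w4.png')[:,:,::-1]; 
for p in red(a)[:2]: print('wrist red',p.min(0),p.max(0),p.mean(0),onz('wrist',p.mean(0),56,st))
for f in ('side0','s4'):
  b=cv2.imread('pics/%s.png'%f)[:,:,::-1]
  for p in red(b)[:3]: print(f,p.min(0),p.max(0),p.mean(0))
for z in (36,56,64): print(z,onz('side',(269,261),z))
m,f,T=cam('side'); 
E
```

```text
TCP wrist [223.37711078 259.34193628] side [276.90288984 261.0647284 ]
key grip est proj: wrist [237.57890426 257.24667084] side [270.34185454 260.56776318]
wrist red [191 242] [232 273] [213.70047847 256.79138756] [ 481.39358495 -295.67624696   56.        ]
side0 [263 258] [277 263] [270.11594203 260.62318841]
s4 [268 259] [277 263] [272.88372093 260.88372093]
36 [ 488.90667908 -275.54094559   36.        ]
56 [ 481.85746698 -303.75528346   56.        ]
64 [ 479.03778214 -315.04101861   64.        ]
```

```bash
python3 - <<'E'
from h import *
# triangulate key grip from w3 (pose then) and w2, side
import itertools
st3=dict(ee_pos=[481.4,-306.6,158.6],eef_rot=[0.758,0.652,-0.0,-0.002]); st2=dict(ee_pos=[509.465,-287.48,259.27],eef_rot=R.from_matrix(np.array([[.9716,.2368,.0004],[.2368,-.9716,-.0004],[.0003,.0005,-1]])).as_quat())
st4=ctrl.get_state()
rays=[ray('wrist',(171.8,257.4),st3),ray('wrist',(171.43,269.49),st2),ray('side',(271.5,259.3))]
A=sum(np.eye(3)-np.outer(v,v) for o,v in rays); b=sum((np.eye(3)-np.outer(v,v))@o for o,v in rays); X=np.linalg.solve(A,b); print(X,[np.linalg.norm(np.cross(X-o,v)).round(1) for o,v in rays])
E
```

```text
[ 478.60538967 -308.14929846   52.83672993] [np.float64(1.3), np.float64(1.1), np.float64(1.6)]
```

```bash
python3 - <<'E'
from h import *
st=ctrl.get_state(); e=np.array(st['ee_pos']); M=R.from_quat(st['eef_rot']).as_matrix()
a=cv2.imread('pics/w4.png'); b=cv2.imread('pics/s4.png')
def mk(im,cam,r0,c0,h,w,k):
    o=cv2.resize(im[r0:r0+h,c0:c0+w],None,fx=k,fy=k,interpolation=cv2.INTER_CUBIC)
    for dz,col in ((0,(0,255,0)),(-19,(255,255,0)),(-40,(255,0,255))):
        r,c=proj(cam,e+M@[0,0,dz],st); print(cam,dz,r,c); cv2.circle(o,(int((c-c0)*k),int((r-r0)*k)),3,col,-1)
    return o
A=mk(a,'wrist',170,210,100,100,4); B=mk(b,'side',235,235,50,50,8)
cv2.imwrite('pics/c5.png',np.hstack([A,B]))
E
```

```text
wrist 0 223.37711078164327 259.3419362821354
wrist -19 240.22666983284208 259.4506849064177
wrist -40 263.5539591828405 259.60124140569116
side 0 276.9028898443027 261.0647284047732
side -19 269.7112734489143 261.08250880428324
side -40 261.62055585913504 261.1025121224749
```

View pics/c5.png

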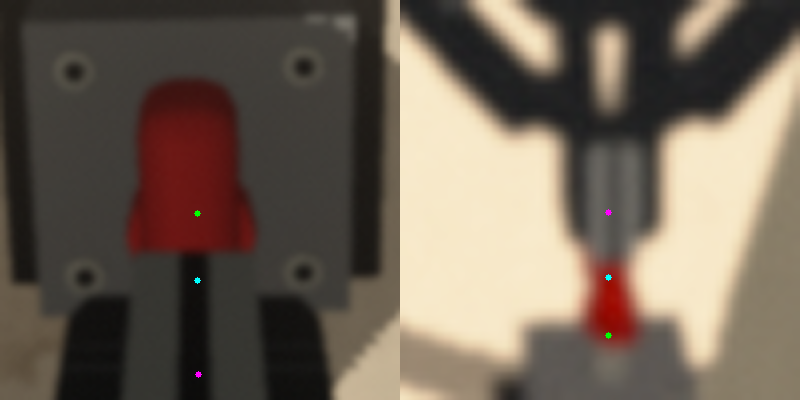

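The crops show the shut finger tips ending just above the handle, about 22 mm short of the TCP marker (green). So the pads closed over it. I'll open, go down another 18 mm and close again.

jog_arm:
  dr:
    - [0, 0, 0]
    - [0, 0, 0]
    - [0, 0, 0]
    - [0, 0, 0]
    - [0, 0, 0]
    - [0, 0, 0]
    - [0, 0, 0]
    - [0, 0, 0]
    - [0, 0, 0]
    - [0, 0, 0]
    - [0, 0, 0]
    - [0, 0, 0]
    - [0, 0, 0]
  delta_pos:
    - [0, 0, 0]
    - [0, 0, 0]
    - [0, 0, 0]
    - [0, 0, 0]
    - [0, 0, 5]
    - [0, 0, 6]
    - [0, 0, 7]
    - [0, 0, 0]
    - [0, 0, 0]
    - [0, 0, 0]
    - [0, 0, 0]
    - [0, 0, 0]
    - [0, 0, 0]
  hand: [0.5, 0.5, 0.5, 0.5, 0.5, 0.5, 0.5, 0.5, 0, 0, 0, 0, 0]

```text
time: 7.02
ee_pos: [480.9, -309.2, 21.1]
eef_rot: [0.757, 0.653, 0.0, 0.0]
ft_force: [-0.1, 0.3, 0.1]
width: 0.119
grip_force: 61.2
```

```bash
python3 - <<'E'
from h import *
st=pose()
e=np.array(st['ee_pos']); 
M=R.from_quat(st['eef_rot']).as_matrix()
for x in (0,11):
  for dz in (0,-13,-19,-25,-30): print(x,dz,proj('wrist',e+M@[x,0,dz],st).round(1))
E
```

```text
t 7.02 ee [ 480.9 -309.2   21.1] yaw 81.52 zaxis [ 3.e-04 -3.e-04 -1.e+00] F [-0.1  0.3  0.1] M [-0.06  0.01  0.  ] w 0.119 g 61.2
0 0 [223.4 259.3]
0 -13 [234.5 259.4]
0 -19 [240.2 259.5]
0 -25 [246.3 259.5]
0 -30 [251.7 259.5]
11 0 [204.7 259.4]
11 -13 [214.7 259.5]
11 -19 [219.8 259.5]
11 -25 [225.3 259.5]
11 -30 [230.2 259.6]
```

Gripped (61 N, 10–12 mm). The grasp is about 35 mm behind the reported TCP. Lift and carry it to the bench.

jog_arm:
  dr:
    - [0, 0, 0]
    - [0, 0, 0]
    - [0, 0, 0]
    - [0, 0, 0]
    - [0, 0, 0]
    - [0, 0, 0]
    - [0, 0, 0]
    - [0, 0, 0]
    - [0, 0, 0]
    - [0, 0, 0]
    - [0, 0, 0]
    - [0, 0, 0]
    - [0, 0, 0]
    - [0, 0, 0]
    - [0, 0, 0]
    - [0, 0, 0]
    - [0, 0, 0]
    - [0, 0, 0]
    - [0, 0, 0]
    - [0, 0, 0]
  delta_pos:
    - [0, 0, -15]
    - [0, 0, -20]
    - [0, 0, -35]
    - [0, 0, -40]
    - [0, 0, -40]
    - [0, 0, -40]
    - [0, 0, -40]
    - [38, -1.2, 0]
    - [39, -1.2, 0]
    - [39, -1.2, 0]
    - [39, -1.2, 0]
    - [39, -1.2, 0]
    - [39, -1.2, 0]
    - [39, -1.2, 0]
    - [39, -1.2, 0]
    - [39, -1.2, 0]
    - [39, -1.2, 0]
    - [39, -1.2, 0]
    - [39, -1.2, 0]
    - [35, -1.2, 0]
  hand: [0, 0, 0, 0, 0, 0, 0, 0, 0, 0, 0, 0, 0, 0, 0, 0, 0, 0, 0, 0]

```text
time: 8.68
ee_pos: [539.0, 192.2, 251.0]
eef_rot: [0.757, 0.653, 0.0, -0.0]
ft_force: [0.5, -0.3, -0.6]
width: 0.122
grip_force: 61.1
```

jog_arm:
  dr:
    - [0, 0, 0]
    - [0, 0, 0]
    - [0, 0, 0]
  delta_pos:
    - [0, 0, 0]
    - [0, 0, 0]
    - [0, 0, 0]
  hand: [0, 0, 0]

```text
time: 8.93
ee_pos: [539.1, 189.6, 250.6]
eef_rot: [0.757, 0.653, -0.0, 0.0]
ft_force: [-0.5, 0.3, -0.7]
width: 0.117
grip_force: 61.1
```

```bash
python3 - <<'E'
from h import *
st=pose(); im=save('wrist','w6.png')
for n,z in dict(knob_center=89,lock_mouth=76,dish_center=57,camera_axis=84,lamp_axis=84,bench=0).items():
    for d in ctrl.pinpoint('wrist',n)[:2]: print(n,round(d['confidence'],2),np.round(d['position'],1),onz('wrist',d['position'],z,st).round(1))
e=np.array(st['ee_pos']); 
M=R.from_quat(st['eef_rot']).as_matrix()
for nm,v in (('grip',[0,0,-35]),('tip',[0,0,13])): print(nm,proj('wrist',e+M@v,st).round(1))
for n in ('key_grip','key_tip'):
    for d in ctrl.pinpoint('wrist',n)[:2]: print(n,round(d['confidence'],2),np.round(d['position'],1))
E
```

```text
t 8.93 ee [539.1 189.6 250.6] yaw 81.57 zaxis [-5.e-04 -6.e-04 -1.e+00] F [-0.5  0.3 -0.7] M [-0.05 -0.01 -0.03] w 0.117 g 61.1
knob_center 0.66 [221.7 248.9] [517.5 116.1  89. ]
lock_mouth 0.71 [155.7 227.6] [506.1 187.1  76. ]
dish_center 0.79 [142.8 354.7] [641.  176.6  57. ]
lamp_axis 0.77 [207.8 387.5] [664.6 108.4  84. ]
bench 0.89 [142.1 308.5] [598.6 171.1   0. ]
grip [257.5 259.6]
tip [213.6 259.3]
key_grip 0.83 [249.  257.2]
key_tip 0.74 [209.  256.8]
```

View pics/w6.png

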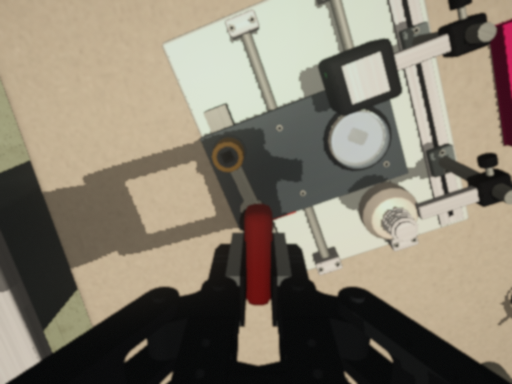

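The wrist view shows the lock ring at (156,228), the dish at (143,355), the black camera head at (75,362), the white lamp at (210,390), and the key in hand at (250,258). The camera is on the +y side. Now I go closer to measure the lock relative to the key.

jog_arm:
  dr:
    - [0, 0, 0]
    - [0, 0, 0]
    - [0, 0, 0]
    - [0, 0, 0]
    - [0, 0, -0.12]
    - [0, 0, -0.12]
    - [0, 0, 0]
    - [0, 0, 0]
    - [0, 0, 0]
  delta_pos:
    - [-11, -8, 32]
    - [-11, -8, 32]
    - [-11, -8, 32]
    - [-10, -8, 34]
    - [0, 0, 0]
    - [0, 0, 0]
    - [0, 0, 0]
    - [0, 0, 0]
    - [0, 0, 0]
  hand: [0, 0, 0, 0, 0, 0, 0, 0, 0]

```text
time: 10.13
ee_pos: [501.9, 151.9, 121.5]
eef_rot: [0.675, 0.738, 0.0, 0.0]
ft_force: [0.2, -0.5, -0.9]
width: 0.121
grip_force: 61.1
```

```bash
python3 - <<'E'
from h import *
st=pose(); im=save('wrist','w7.png'); 
for n,z in dict(knob_center=89,lock_mouth=76,dish_center=57,camera_axis=84,bench=0).items():
    for d in ctrl.pinpoint('wrist',n)[:2]: print(n,round(d['confidence'],2),np.round(d['position'],1),onz('wrist',d['position'],z,st).round(1))
e=np.array(st['ee_pos']); M=R.from_quat(st['eef_rot']).as_matrix()
for nm,v in (('grip',[0,0,-35]),('tip',[0,0,13])): print(nm,proj('wrist',e+M@v,st).round(1))
for n in ('key_grip','key_tip'):
    for d in ctrl.pinpoint('wrist',n)[:2]: print(n,round(d['confidence'],2),np.round(d['position'],1))
# shaft direction from w6
s6=dict(ee_pos=[539.1,189.6,250.6],eef_rot=R.from_euler('z',81.57,degrees=True)*R.from_euler('x',180,degrees=True)); s6['eef_rot']=s6['eef_rot'].as_quat()
A=onz('wrist',(35,248),30,s6);B=onz('wrist',(262,326),30,s6);d=A-B;print('shaft',A,B,np.degrees(np.arctan2(d[1],d[0])))
o=cv2.resize(im[40:280,140:380,::-1],(600,600),interpolation=cv2.INTER_CUBIC); cv2.imwrite('pics/c7.png',o)
E
```

```text
t 10.13 ee [501.9 151.9 121.5] yaw 95.07 zaxis [ 1.2e-03  1.0e-04 -1.0e+00] F [ 0.2 -0.5 -0.9] M [-0.02 -0.03  0.  ] w 0.121 g 61.1
knob_center 0.68 [252.6 280.8] [519.6 116.5  89. ]
lock_mouth 0.68 [142.5 272.4] [507.2 187.6  76. ]
lock_mouth 0.43 [253.2 256.4] [504.  106.9  76. ]
dish_center 0.94 [166.3 462.6] [644.3 178.4  57. ]
camera_axis 0.88 [ 58.5 497.9] [629.4 248.9  84. ]
bench 0.66 [150.5 373.6] [600.  172.1   0. ]
grip [257.8 259.6]
tip [213.9 259.3]
key_grip 0.72 [272.5 486.2]
key_grip 0.63 [250.7 256.4]
key_tip 0.97 [209. 257.]
shaft [544.0320251  301.37354457  30.        ] [601.88966708  17.68841235  30.        ] 101.52739152146285
```

View pics/c7.png

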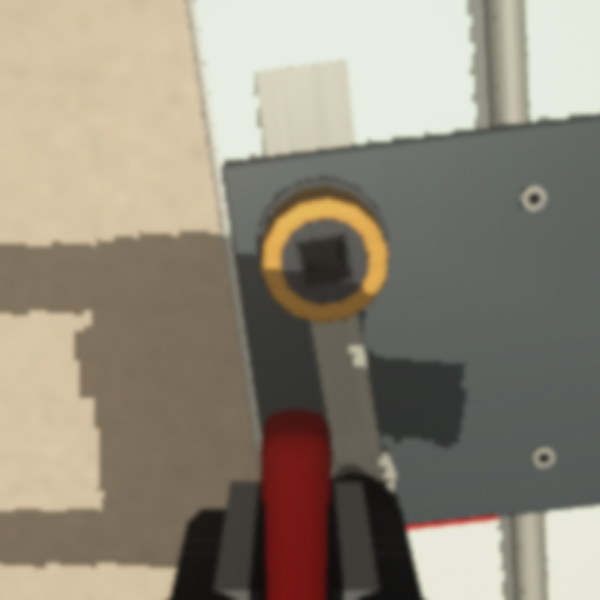

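```bash
python3 - <<'E'
from h import *
st=ctrl.get_state(); im=cv2.imread('pics/w7.png')[:,:,::-1].copy(); e=np.array(st['ee_pos']);M=R.from_quat(st['eef_rot']).as_matrix()
p=red(im)[0]; print('red',p.min(0),p.max(0))
for r in range(p[:,0].min(),p[:,0].max(),8):
    c=p[p[:,0]==r][:,1]; print(r,c.min(),c.max(),end=' | ')
print()
# far end top edge of handle in tool coords; top face tool z=-43
for rc in [(p[:,0].min(),258.5)]:
    for z in (-43,-40,-36): print('far end',z,(M.T@(onz('wrist',rc,e[2]-z,st)-e)).round(2))
for rc in [(250,0),(270,0)]:
    c=p[p[:,0]==rc[0]][:,1]; mid=(c.min()+c.max())/2; print('mid y',(M.T@(onz('wrist',(rc[0],mid),e[2]+40,st)-e)).round(2),'w',[ (M.T@(onz('wrist',(rc[0],cc),e[2]+40,st)-e))[1].round(2) for cc in (c.min()-.5,c.max()+.5)])
# square hole
g=cv2.cvtColor(im,cv2.COLOR_RGB2GRAY); w=g[128:162,252:290]; print(w[::2,::2])
for th in (35,40,45,50):
    mk=(g<th).astype(np.uint8); mk[:128]=0;mk[162:]=0;mk[:,:252]=0;mk[:,290:]=0
    n,l,s,c=cv2.connectedComponentsWithStats(mk)
    if n<2: continue
    i=1+np.argmax(s[1:,4]); q=np.argwhere(l==i)
    P=np.array([onz('wrist',x,76,st)[:2] for x in q],np.float32); r=cv2.minAreaRect(P); print(th,s[i],c[i].round(1),np.round(r[0],1),np.round(r[1],1),round(r[2],1),onz('wrist',c[i][::-1],76,st).round(1))
# brass ring
hsv=cv2.cvtColor(im,cv2.COLOR_RGB2HSV); mk=((hsv[...,0]>12)&(hsv[...,0]<28)&(hsv[...,1]>120)); mk[:100]=0; mk[180:]=0; mk[:,:240]=0; mk[:,305:]=0
q=np.argwhere(mk); P=np.array([onz('wrist',x,76,st)[:2] for x in q],np.float32); h=cv2.convexHull(P); print('ring',cv2.fitEllipse(h),cv2.minEnclosingCircle(P), cv2.fitEllipse(cv2.convexHull(q[:,::-1].astype(np.float32))))
E
```

```text
red [205 244] [303 271]
205 252 264 | 213 246 270 | 221 245 271 | 229 245 271 | 237 244 271 | 245 246 270 | 253 246 270 | 261 246 270 | 269 247 269 | 277 247 269 | 285 247 269 | 293 246 270 | 301 249 266 | 
far end -43 [ 28.91  -0.5  -43.  ]
far end -40 [ 27.66  -0.5  -40.  ]
far end -36 [ 26.   -0.5 -36. ]
mid y [  6.84  -0.69 -40.  ] w [np.float64(-6.05), np.float64(4.66)]
mid y [ -3.06  -0.69 -40.  ] w [np.float64(-5.72), np.float64(4.34)]
[[175 185 186 183 173 147 132 121 105 104 104 114 136 152 172 179 180 175
  146]
 [183 184 180 165 132 102  94  96  95  94  93  94  97 104 136 168 178 179
  172]
 [183 179 154 117  99  95  92  94  95  93  91  91  88  90  98 125 164 176
  176]
 [183 167 117  95  94  92  87  87  84  80  74  70  62  79  92  98 126 167
  176]
 [176 139  97  85  78  73  64  60  57  54  50  46  47  72  90  92 106 156
  175]
 [160 110  93  76  55  49  48  46  45  46  45  40  39  62  88  91  96 141
  175]
 [142  97  92  82  58  46  45  45  45  44  45  40  37  57  84  90  92 118
  167]
 [136  94  91  85  63  45  44  45  44  44  44  40  37  57  83  90  90 101
  159]
 [137
[... 639 characters left out ...]
07]
 [ 90  97  99  97  90  77  66  59  54  57  62  65  72  87  95  97  95  94
   92]]
35 [264 147   1   1   1] [264. 147.] [501.5 184.3] [0. 0.] 0.0 [501.5 184.3  76. ]
40 [263 145  14   8  81] [268.2 148.5] [505.1 183.6] [8.3 4.6] 5.3 [504.2 183.6  76. ]
45 [262 136  17  19 208] [269.8 146.2] [504.6 185.8] [11.  10.1] 16.9 [505.1 185.2  76. ]
50 [260 136  19  21 302] [269.2 145.8] [504.4 185.3] [11.8 11.8] 13.7 [504.7 185.4  76. ]
ring ((504.5018310546875, 187.189453125), (31.89466094970703, 33.306602478027344), 15.689241409301758) ((504.3746643066406, 187.4001922607422), 16.81478500366211) ((269.2076416015625, 142.35337829589844), (50.3530387878418, 51.630306243896484), 172.64898681640625)
```

```bash
python3 - <<'E'
from h import *
st=ctrl.get_state(); e=np.array(st['ee_pos']);M=R.from_quat(st['eef_rot']).as_matrix()
T=lambda rc,z:(M.T@(onz('wrist',rc,e[2]-z,st)-e)).round(2)
for f in ('w6','w7'):
    p=red(cv2.imread(f'pics/{f}.png')[:,:,::-1].copy())[0]; a,b=p.min(0)[0]-.5,p.max(0)[0]+.5
    print(f,a,b,[(z,T((a,258),z)[0],T((b,258),z)[0]) for z in (-43,-35,-27)])
print('key tip by pin',T((209,257),13),'grip by pin',T((250.6,256.6),-35))
print('lock in tool', T((143.5,269.4),e[2]-76),T((142.5,272.4),e[2]-76))
E
```

```text
w6 204.5 303.5 [(-43, np.float64(29.13), np.float64(-18.26)), (-35, np.float64(25.81), np.float64(-24.55)), (-27, np.float64(22.49), np.float64(-30.84))]
w7 204.5 303.5 [(-43, np.float64(29.13), np.float64(-18.26)), (-35, np.float64(25.81), np.float64(-24.55)), (-27, np.float64(22.49), np.float64(-30.84))]
key tip by pin [ 3.07 -1.33 13.  ] grip by pin [  3.66  -1.32 -35.  ]
lock in tool [34.49  6.44 45.  ] [35.14  8.34 45.  ]
```

jog_arm:
  dr:
    - [0, 0, 0]
    - [0, 0, 0]
    - [0, 0, -0.0735]
    - [0, 0, -0.0735]
    - [0, 0, 0]
    - [0, 0, 0]
    - [0, 0, 0]
    - [0, 0, 0]
  delta_pos:
    - [16, 3.9, 0]
    - [15.4, 3.8, 0]
    - [0, 0, 0]
    - [0, 0, 0]
    - [0, 0, 12]
    - [0, 0, 14]
    - [0, 0, 0]
    - [0, 0, 0]
  hand: [0, 0, 0, 0, 0, 0, 0, 0]

```text
time: 11.2
ee_pos: [505.0, 183.6, 93.5]
eef_rot: [0.618, 0.786, -0.001, -0.001]
ft_force: [0.5, -1.1, -0.7]
width: 0.118
grip_force: 61.1
```

```bash
python3 - <<'E'
from h import *
st=pose(); im=save('wrist','w8.png'); e=np.array(st['ee_pos']);M=R.from_quat(st['eef_rot']).as_matrix()
T=lambda rc,z:(M.T@(onz('wrist',rc,z,st)-e)).round(2)
for n,z in dict(lock_mouth=76,key_tip=e[2]-13,key_grip=e[2]+35,knob_center=89,dish_center=57).items():
    for d in ctrl.pinpoint('wrist',n)[:2]: print(n,round(d['confidence'],2),np.round(d['position'],1),onz('wrist',d['position'],z,st).round(1),T(d['position'],z))
hsv=cv2.cvtColor(im,cv2.COLOR_RGB2HSV); mk=((hsv[...,0]>12)&(hsv[...,0]<28)&(hsv[...,1]>120)&(hsv[...,2]>60)).astype(np.uint8)
n,l,s,c=cv2.connectedComponentsWithStats(mk)
for i in range(1,n):
    if s[i,4]>30: print(s[i],c[i].round(1))
o=im[150:280,190:330,::-1]; cv2.imwrite('pics/c8.png',cv2.resize(o,None,fx=4,fy=4,interpolation=cv2.INTER_CUBIC))
E
```

```text
t 11.2 ee [505.  183.6  93.5] yaw 103.59 zaxis [-2.9e-03 -4.0e-04 -1.0e+00] F [ 0.5 -1.1 -0.7] M [-0.   -0.01  0.01] w 0.118 g 61.1
lock_mouth 0.77 [205.8 260.5] [504.8 187.   76. ] [ 3.29  0.72 17.53]
key_tip 0.75 [211.5 255. ] [502.1 184.6  80.5] [ 1.61 -2.48 13.01]
key_grip 0.58 [250.6 257.7] [503.4 187.1 128.5] [  3.76  -0.81 -35.  ]
knob_center 0.79 [322.4 258.5] [520.9 115.9  89. ] [-69.56  -0.39   4.51]
knob_center 0.59 [210.9 258.3] [503.1 189.   89. ] [ 5.7  -0.57  4.53]
dish_center 0.6 [252.1 456.4] [644.  177.7  57. ] [-38.36 133.85  36.13]
[ 234  172   55   57 1331] [261.6 194. ]
```

```bash
python3 - <<'E'
from h import *
st=pose(); im=cv2.imread('pics/w8.png')[:,:,::-1].copy(); e=np.array(st['ee_pos']);M=R.from_quat(st['eef_rot']).as_matrix()
T=lambda rc,z:(M.T@(onz('wrist',rc,z,st)-e)).round(2)
hsv=cv2.cvtColor(im,cv2.COLOR_RGB2HSV); mk=((hsv[...,0]>12)&(hsv[...,0]<28)&(hsv[...,1]>120)&(hsv[...,2]>60))
for r in range(172,230,3):
    c=np.where(mk[r,225:300])[0]+225
    if len(c): print(r,c.min(),c.max(),(c.min()+c.max())/2,'bright',np.where(im[r,225:300,0]>150)[0][[0,-1]]+225 if (im[r,225:300,0]>150).any() else '')
p=red(im)[0]
for r in (215,230,250,270): c=p[p[:,0]==r][:,1]; print('red',r,c.min(),c.max(),T((r,(c.min()+c.max())/2),e[2]+40))
q=np.argwhere(mk); h=cv2.convexHull(q[(q[:,0]<206)&(q[:,1]>225)&(q[:,1]<300)][:,::-1].astype(np.float32))
P=np.array([onz('wrist',(y,x),76,st)[:2] for x,y in h[:,0]])
from scipy.optimize import least_squares
# circle of radius 16.5 on left/right/upper arcs
Pt=np.array([T((y,x),76)[:2] for x,y in h[:,0] if y<203])
s=least_squares(lambda v:np.hypot(*(Pt-v).T)-16.5,[3,1],loss='soft_l1'); print('ring centre tool',s.x,np.abs(s.fun).max())
E
```

```text
t 11.5 ee [506.6 183.9  95.5] yaw 103.67 zaxis [ 1.1e-03  2.0e-04 -1.0e+00] F [-0.5  0.1 -1.1] M [-0.05 -0.03 -0.02] w 0.122 g 61.1
172 255 267 261.0 bright 
175 248 273 260.5 bright 
178 244 277 260.5 bright 
181 242 280 261.0 bright 
184 239 283 261.0 bright 
187 238 283 260.5 bright 
190 238 284 261.0 bright 
193 237 285 261.0 bright 
196 236 286 261.0 bright 
199 235 287 261.0 bright 
202 235 288 261.5 bright 
205 234 288 261.0 bright 
208 234 288 261.0 bright 
211 235 287 261.0 bright 
214 236 287 261.5 bright 
217 237 286 261.5 bright 
220 239 284 261.5 bright 
223 242 281 261.5 bright 
226 273 278 275.5 bright 
red 215 245 270 [ 23.3   -0.88 -40.  ]
red 230 245 271 [ 16.44  -0.68 -40.  ]
red 250 246 270 [  6.95  -0.67 -40.  ]
red 270 247 269 [ -2.95  -0.67 -40.  ]
ring centre tool [6.88591051 1.09547398] 1.178870969228237
```

```bash
cat >> h.py <<'E'
def ring(fn,zl=76):
    st=pose(); im=save('wrist',fn); e=np.array(st['ee_pos']);M=R.from_quat(st['eef_rot']).as_matrix()
    T=lambda rc,z:(M.T@(onz('wrist',rc,z,st)-e)).round(2)
    hsv=cv2.cvtColor(im,cv2.COLOR_RGB2HSV); mk=((hsv[...,0]>12)&(hsv[...,0]<28)&(hsv[...,1]>120)&(hsv[...,2]>60))
    rows=[]
    for r in range(165,250):
        c=np.where(mk[r,220:305])[0]+220
        if len(c) and c.max()-c.min()>25: rows.append((r,c.min(),c.max()))
    a=np.array(rows); w=a[:,2]-a[:,1]; k=np.polyfit(a[w>w.max()-4][:,0],w[w>w.max()-4],2); rc=-k[1]/2/k[0]; cc=(a[w>w.max()-8][:,1:].sum(1)/2).mean()
    print('ring px',rc,cc,'width',w.max(),'rows',a[0],a[-1],'tool',T((rc,cc),zl)); 
    p=red(im)[0]; c=p[p[:,0]==250][:,1]; print('key y',T((250,(c.min()+c.max())/2),e[2]+40)[1],'red rows',p[:,0].min(),p[:,0].max()); return st,im
E
python3 - <<'E'
from h import *
ring('w9.png')
E
```

```text
t 11.5 ee [506.6 183.9  95.5] yaw 103.67 zaxis [ 1.1e-03  2.0e-04 -1.0e+00] F [-0.5  0.1 -1.1] M [-0.05 -0.03 -0.02] w 0.122 g 61.1
ring px 204.61999999999998 258.25925925925924 width 54 rows [174 245 271] [225 242 274] tool [ 3.21 -0.6  19.52]
key y -0.67 red rows 205 305
```

Aligned: the ring centre is at tool (3.2, −0.6) and the key at about (3.1, −0.7). Descend gently.

jog_arm:
  dr:
    - [0, 0, 0]
    - [0, 0, 0]
    - [0, 0, 0]
    - [0, 0, 0]
    - [0, 0, 0]
  delta_pos:
    - [0, 0, 4]
    - [0, 0, 3]
    - [0, 0, 2]
    - [0, 0, 1]
    - [0, 0, 0]
  hand: [0, 0, 0, 0, 0]

```text
time: 11.97
ee_pos: [506.3, 184.1, 84.7]
eef_rot: [0.618, 0.786, 0.0, -0.0]
ft_force: [1.5, 0.2, -2.4]
width: 0.124
grip_force: 60.9
```

```bash
python3 - <<'E'
from h import *
pose()
E
```

```text
t 11.97 ee [506.3 184.1  84.7] yaw 103.69 zaxis [ 3.e-04  4.e-04 -1.e+00] F [ 1.5  0.2 -2.4] M [ 0.36 -0.3  -0.04] w 0.124 g 60.9
```

jog_arm:
  dr:
    - [0, 0, 0]
    - [0, 0, 0]
    - [0, 0, 0]
    - [0, 0, 0]
  delta_pos:
    - [0, 0, 3]
    - [0, 0, 3]
    - [0, 0, 2]
    - [0, 0, 0]
  hand: [0, 0, 0, 0]

```text
time: 12.3
ee_pos: [506.3, 183.9, 76.5]
eef_rot: [0.618, 0.786, 0.0, 0.0]
ft_force: [2.7, 2.7, -3.8]
width: 0.122
grip_force: 60.8
```

```bash
python3 - <<'E'
from h import *
ring('w10.png')
E
```

```text
t 12.3 ee [506.3 183.9  76.5] yaw 103.69 zaxis [ 3.e-04  1.e-04 -1.e+00] F [ 2.7  2.7 -3.8] M [ 0.37 -0.46 -0.01] w 0.122 g 60.8
ring px 218.28518518518592 259.0 width 59 rows [184 244 273] [232 234 284] tool [ 3.1  -0.18  0.49]
key y -0.67 red rows 205 305
```

The key is in the lock, about 12 mm deep. I lower it a bit more, then start turning about the lock axis.

jog_arm:
  dr:
    - [0, 0, 0]
    - [0, 0, 0]
    - [0, 0, -0.1]
    - [0, 0, -0.1]
    - [0, 0, -0.1]
    - [0, 0, -0.1]
    - [0, 0, -0.1]
    - [0, 0, 0]
  delta_pos:
    - [0, 0, 2.5]
    - [0, 0, 0]
    - [0, 0.28, 0]
    - [0, 0.28, 0]
    - [0, 0.28, 0]
    - [0, 0.28, 0]
    - [0, 0.28, 0]
    - [0, 0, 0]
  hand: [0, 0, 0, 0, 0, 0, 0, 0]

```text
time: 13.02
ee_pos: [507.4, 184.3, 74.3]
eef_rot: [0.402, 0.915, -0.0, -0.0]
ft_force: [1.7, 0.8, -1.1]
width: 0.122
grip_force: 61.0
```

```bash
python3 - <<'E'
from h import *
ring('w11.png')
E
```

```text
t 13.02 ee [507.4 184.3  74.3] yaw 132.53 zaxis [-1.e-04 -3.e-04 -1.e+00] F [ 1.7  0.8 -1.1] M [ 0.16 -0.33 -0.06] w 0.122 g 61.0
ring px 221.0613207547168 257.9375 width 59 rows [185 244 271] [232 231 284] tool [ 2.82 -0.59 -1.67]
key y -0.49 red rows 204 304
```

jog_arm:
  dr:
    - [0, 0, -0.1]
    - [0, 0, -0.1]
    - [0, 0, -0.1]
    - [0, 0, -0.1]
    - [0, 0, -0.1]
    - [0, 0, -0.1]
    - [0, 0, -0.05]
    - [0, 0, 0]
  delta_pos:
    - [0, 0.28, 0]
    - [0, 0.28, 0]
    - [0, 0.28, 0]
    - [0, 0.28, 0]
    - [0, 0.28, 0]
    - [0, 0.28, 0]
    - [0, 0.14, 0]
    - [0, 0, 0]
  hand: [0, 0, 0, 0, 0, 0, 0, 0]

```text
time: 13.73
ee_pos: [507.9, 185.4, 74.3]
eef_rot: [0.091, 0.996, -0.001, -0.0]
ft_force: [0.3, -1.4, 0.9]
width: 0.118
grip_force: 61.3
```

```bash
python3 - <<'E'
from h import *
pose()
E
```

```text
t 13.73 ee [507.9 185.4  74.3] yaw 169.51 zaxis [-0.001 -0.001 -1.   ] F [ 0.3 -1.4  0.9] M [-0.27  0.05 -0.04] w 0.118 g 61.3
```

jog_arm:
  dr:
    - [0, 0, -0.05]
    - [0, 0, -0.05]
    - [0, 0, -0.05]
    - [0, 0, 0]
    - [0, 0, 0]
  delta_pos:
    - [0, 0.14, 0]
    - [0, 0.14, 0]
    - [0, 0.14, 0]
    - [0, 0, 0]
    - [0, 0, 0]
  hand: [0, 0, 0, 0, 0]

```text
time: 14.15
ee_pos: [507.9, 186.1, 74.3]
eef_rot: [0.018, 1.0, -0.0, -0.001]
ft_force: [-1.8, -1.2, 1.7]
width: 0.122
grip_force: 61.3
```

```bash
python3 - <<'E'
from h import *
ring('w12.png')
E
```

```text
t 14.15 ee [507.9 186.1  74.3] yaw 177.95 zaxis [-1.1e-03 -6.0e-04 -1.0e+00] F [-1.8 -1.2  1.7] M [-0.26  0.23 -0.03] w 0.122 g 61.3
ring px 220.16839622641535 257.56666666666666 width 59 rows [185 244 271] [232 231 282] tool [ 3.67 -0.28 -1.73]
key y 0.01 red rows 204 304
```

```bash
python3 - <<'E'
from h import *
for f in ('w10','w11','w12'):
    im=cv2.imread(f'pics/{f}.png')[:,:,::-1].copy(); p=red(im)[0]
    print(f,[(r,*p[p[:,0]==r][:,1][[0,-1]]) for r in (210,220,230,240,250,260,270,280,290,300)])
im=cv2.imread('pics/w12.png'); cv2.imwrite('pics/c12.png',cv2.resize(im[130:350,130:390],None,fx=2.7,fy=2.7,interpolation=cv2.INTER_CUBIC))
E
```

```text
w10 [(210, np.int64(246), np.int64(269)), (220, np.int64(244), np.int64(271)), (230, np.int64(244), np.int64(271)), (240, np.int64(245), np.int64(271)), (250, np.int64(246), np.int64(270)), (260, np.int64(246), np.int64(270)), (270, np.int64(247), np.int64(269)), (280, np.int64(247), np.int64(269)), (290, np.int64(247), np.int64(269)), (300, np.int64(248), np.int64(268))]
w11 [(210, np.int64(246), np.int64(269)), (220, np.int64(245), np.int64(271)), (230, np.int64(245), np.int64(271)), (240, np.int64(245), np.int64(271)), (250, np.int64(246), np.int64(270)), (260, np.int64(246), np.int64(270)), (270, np.int64(247), np.int64(269)), (280, np.int64(247), np.int64(269)), (290, np.int64(247), np.int64(269)), (300, np.int64(249), np.int64(268))]
w12 [(210, np.int64(246), np.int64(270)), (220, np.int64(245), np.int64(271)), (230, np.int64(245), np.int64(271)), (240, np.int64(245), np.int64(271)), (250, np.int64(246), np.int64(270)), (260, np.int64(246), np.int64(270)), (270, np.int64(247), np.int64(269)), (280, np.int64(247), np.int64(269)), (290, np.int64(247), np.int64(269)), (300, np.int64(249), np.int64(268))]
```

View pics/c12.png

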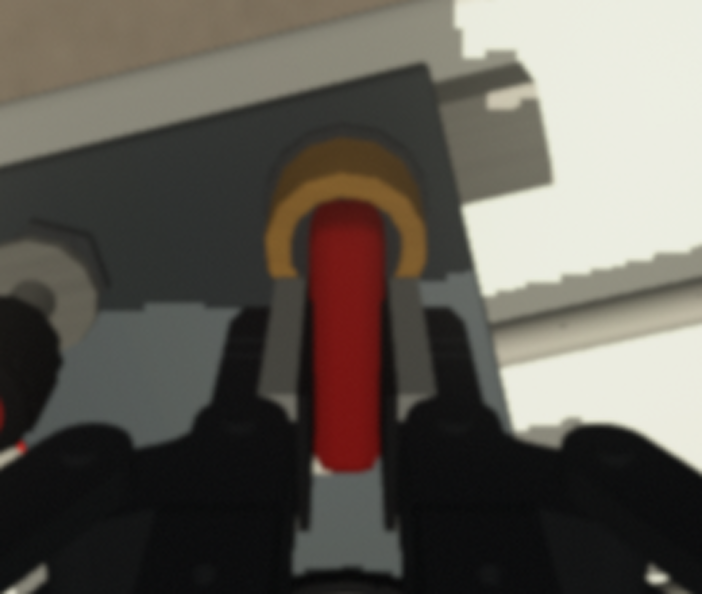

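The key is fully seated. The plunger collar (at left, 40,280) is free of the tongue, and the lock was turned about 1.25 rad. Release, lift, rotate back, and go over the knob.

jog_arm:
  dr:
    - [0, 0, 0]
    - [0, 0, 0]
    - [0, 0, 0]
    - [0, 0, 0]
    - [0, 0, 0]
    - [0, 0, 0]
    - [0, 0, 0.11]
    - [0, 0, 0.11]
    - [0, 0, 0.11]
    - [0, 0, 0.11]
    - [0, 0, 0.11]
    - [0, 0, 0.11]
    - [0, 0, 0.11]
    - [0, 0, 0.11]
    - [0, 0, 0.11]
    - [0, 0, 0.11]
    - [0, 0, 0.11]
    - [0, 0, 0.125]
  delta_pos:
    - [0, 0, 0]
    - [0, 0, 0]
    - [0, 0, 0]
    - [0, 0, -15]
    - [0, 0, -22]
    - [0, 0, -23]
    - [0, 0, 0]
    - [0, 0, 0]
    - [0, 0, 0]
    - [0, 0, 0]
    - [0, 0, 0]
    - [0, 0, 0]
    - [0, 0, 0]
    - [0, 0, 0]
    - [0, 0, 0]
    - [0, 0, 0]
    - [0, 0, 0]
    - [0, 0, 0]
  hand: [0.35, 0.35, 0.35, 0.35, 0.35, 0.35, 0.6, 0.6, 0.6, 0.6, 0.6, 0.6, 0.6, 0.6, 0.6, 0.6, 0.6, 0.6]

```text
time: 15.7
ee_pos: [508.5, 186.6, 134.5]
eef_rot: [0.634, 0.774, 0.0, 0.0]
ft_force: [-0.1, 0.1, -0.4]
width: 0.602
grip_force: 0.0
```

jog_arm:
  dr:
    - [0, 0, 0]
    - [0, 0, 0]
    - [0, 0, 0]
    - [0, 0, 0]
    - [0, 0, 0]
  delta_pos:
    - [-35, -1, 0]
    - [-35, -1, 0]
    - [0, 0, 0]
    - [0, 0, 0]
    - [0, 0, 0]
  hand: [0.6, 0.6, 0.6, 0.6, 0.6]

```text
time: 16.12
ee_pos: [520.6, 117.6, 134.4]
eef_rot: [0.632, 0.775, 0.0, -0.0]
ft_force: [-0.2, 0.5, 0.5]
width: 0.602
grip_force: 0.0
```

```bash
python3 - <<'E'
from h import *
st=pose(); im=save('wrist','w13.png'); e=np.array(st['ee_pos']);M=R.from_quat(st['eef_rot']).as_matrix()
T=lambda rc,z:(M.T@(onz('wrist',rc,z,st)-e)).round(2)
for n,z in dict(knob_center=89,lock_mouth=76,key_grip=108,dish_center=57,camera_axis=84).items():
    for d in ctrl.pinpoint('wrist',n)[:2]: print(n,round(d['confidence'],2),np.round(d['position'],1),onz('wrist',d['position'],z,st).round(1),T(d['position'],z))
for p in red(im)[:4]:
    q=np.array([onz('wrist',x,108,st)[:2] for x in p],np.float32); r=cv2.minAreaRect(q); q1=T(p.mean(0),100); print('red',p.min(0),p.max(0),np.round(r[0],1),np.round(r[1],1),round(r[2],1),'tool@100',q1)
E
```

```text
t 16.12 ee [520.6 117.6 134.4] yaw 101.61 zaxis [ 1.e-04  5.e-04 -1.e+00] F [-0.2  0.5  0.5] M [-0.01  0.04  0.02] w 0.602 g 0.0
knob_center 0.9 [199.2 260.2] [522.1 114.2  89. ] [-3.64  0.69 45.43]
knob_center 0.75 [238.5 456.8] [662.7 113.1  89. ] [-33.04 138.2   45.43]
lock_mouth 0.88 [ 83.8 258.7] [506.1 186.6  76. ] [70.47 -0.38 58.46]
key_grip 0.73 [ 84.5 257.9] [505.4 187.7 108. ] [71.74 -0.85 26.46]
dish_center 0.82 [133.8 443.7] [644.6 178.5  57. ] [ 34.65 133.67  77.47]
camera_axis 0.76 [ 20.  488.9] [630.3 249.3  84. ] [106.85 133.94  50.5 ]
red [ 68 217] [108 297] [505.7 186.3] [15.5 45.4] 80.2 tool@100 [69.59 -1.21 34.46]
red [192 247] [214 271] [520.2 118.9] [14.8 14.6] 11.7 tool@100 [-1.94 -0.33 34.43]
```

jog_arm:
  dr:
    - [0, 0, 0]
    - [0, 0, 0]
    - [0, 0, 0]
    - [0, 0, 0]
    - [0, 0, 0]
    - [0, 0, 0]
    - [0, 0, 0]
    - [0, 0, 0]
    - [0, 0, 0]
  delta_pos:
    - [-1.5, 0, 30]
    - [0, 0, 30]
    - [0, 0, 19]
    - [0, 0, 0]
    - [0, 0, 0]
    - [0, 0, 0]
    - [0, 0, 0]
    - [0, 0, 0]
    - [0, 0, 0]
  hand: [0.6, 0.6, 0.6, 0.6, 0, 0, 0, 0, 0]

```text
time: 17.17
ee_pos: [521.7, 116.1, 56.6]
eef_rot: [0.631, 0.775, 0.001, 0.001]
ft_force: [-0.8, 0.3, 0.6]
width: 0.253
grip_force: 58.7
```

```bash
python3 - <<'E'
from h import *
st=pose()
E
```

```text
t 17.17 ee [521.7 116.1  56.6] yaw 101.69 zaxis [ 2.e-03  1.e-04 -1.e+00] F [-0.8  0.3  0.6] M [ 0.03  0.09 -0.01] w 0.253 g 58.7
```

Knob gripped (the plunger floats at about 5 mm). Pull up 8.5 mm to roughly 13.5 mm.

jog_arm:
  dr:
    - [0, 0, 0]
    - [0, 0, 0]
    - [0, 0, 0]
    - [0, 0, 0]
    - [0, 0, 0]
    - [0, 0, 0]
    - [0, 0, 0]
  delta_pos:
    - [0, 0, -3]
    - [0, 0, -3]
    - [0, 0, -2.5]
    - [0, 0, 0]
    - [0, 0, 0]
    - [0, 0, 0]
    - [0, 0, 0]
  hand: [0, 0, 0, 0, 0, 0, 0]

```text
time: 17.75
ee_pos: [521.5, 116.1, 64.0]
eef_rot: [0.631, 0.775, 0.0, 0.0]
ft_force: [4.4, 1.8, -4.6]
width: 0.26
grip_force: 58.9
```

```bash
python3 - <<'E'
from h import *
st=pose()
E
```

```text
t 17.75 ee [521.5 116.1  64. ] yaw 101.68 zaxis [ 1.3e-03  2.0e-04 -1.0e+00] F [ 4.4  1.8 -4.6] M [ 0.32 -0.94  0.03] w 0.26 g 58.9
```

jog_arm:
  dr:
    - [0, 0, 0]
    - [0, 0, 0]
    - [0, 0, 0]
  delta_pos:
    - [0, 0.5, -1.8]
    - [0, 0, 0]
    - [0, 0, 0]
  hand: [0, 0, 0]

```text
time: 18.0
ee_pos: [521.5, 116.1, 65.6]
eef_rot: [0.631, 0.775, 0.0, 0.0]
ft_force: [4.2, 2.4, -6.5]
width: 0.256
grip_force: 59.0
```

```bash
python3 - <<'E'
from h import *
st=pose()
E
```

```text
t 18.0 ee [521.5 116.1  65.6] yaw 101.69 zaxis [ 2.e-04  0.e+00 -1.e+00] F [ 4.2  2.4 -6.5] M [ 0.25 -0.87 -0.04] w 0.256 g 59.0
```

Clear of the bar at about 14 mm. Slide along the bench's +y (tool x).

jog_arm:
  dr:
    - [0, 0, 0]
    - [0, 0, 0]
    - [0, 0, 0]
    - [0, 0, 0]
    - [0, 0, 0]
  delta_pos:
    - [5, 0, 0]
    - [9, 0, 0]
    - [9, 0, 0]
    - [9, 0, 0]
    - [3, 0, 0]
  hand: [0, 0, 0, 0, 0]

```text
time: 18.42
ee_pos: [513.7, 152.0, 65.6]
eef_rot: [0.631, 0.776, 0.0, -0.0]
ft_force: [3.6, -1.1, -6.5]
width: 0.254
grip_force: 59.0
```

```bash
python3 - <<'E'
from h import *
st=pose()
E
```

```text
t 18.42 ee [513.7 152.   65.6] yaw 101.75 zaxis [-4.e-04  5.e-04 -1.e+00] F [ 3.6 -1.1 -6.5] M [-0.07 -0.78 -0.03] w 0.254 g 59.0
```

jog_arm:
  dr:
    - [0, 0, 0]
    - [0, 0, 0]
    - [0, 0, 0]
    - [0, 0, 0]
    - [0, 0, 0]
    - [0, 0, 0]
    - [0, 0, 0]
  delta_pos:
    - [8, 0, 0]
    - [9, 0, 0]
    - [9, 0, 0]
    - [6, 0, 0]
    - [3, 0, 0]
    - [0, 0, 0]
    - [0, 0, 0]
  hand: [0, 0, 0, 0, 0, 0, 0]

```text
time: 19.0
ee_pos: [506.6, 185.1, 65.5]
eef_rot: [0.631, 0.776, -0.0, -0.001]
ft_force: [0.7, 2.1, -5.3]
width: 0.254
grip_force: 59.1
```

```bash
python3 - <<'E'
from h import *
st=pose(); e=np.array(st['ee_pos']); print(np.linalg.norm(e[:2]-[521.5,116.1]))
im=save('wrist','w14.png')
for n,z in dict(dish_center=57,key_grip=108,lock_mouth=76).items():
    for d in ctrl.pinpoint('wrist',n)[:2]: print(n,round(d['confidence'],2),np.round(d['position'],1),onz('wrist',d['position'],z,st).round(1))
E
```

```text
t 19.0 ee [506.6 185.1  65.5] yaw 101.72 zaxis [-1.2e-03  4.0e-04 -1.0e+00] F [ 0.7  2.1 -5.3] M [ 0.22 -0.31 -0.06] w 0.254 g 59.1
70.59674303520309
key_grip 0.59 [ 92.7 255.7] [490.4 255.8 108. ]
```

jog_arm:
  dr:
    - [0, 0, 0]
    - [0, 0, 0]
    - [0, 0, 0]
    - [0, 0, 0]
    - [0, 0, 0]
  delta_pos:
    - [0, 0, 3]
    - [0, 0, 3]
    - [0, 0, 3]
    - [0, 0, 2]
    - [0, 0, 0]
  hand: [0, 0, 0, 0, 0]

```text
time: 19.62
ee_pos: [506.9, 184.4, 54.5]
eef_rot: [0.631, 0.775, -0.0, -0.0]
ft_force: [-4.6, -0.6, 2.0]
width: 0.252
grip_force: 59.9
```

```bash
python3 - <<'E'
from h import *
st=pose()
E
```

```text
t 19.62 ee [506.9 184.4  54.5] yaw 101.69 zaxis [-1.e-03 -3.e-04 -1.e+00] F [-4.6 -0.6  2. ] M [-0.04  0.63 -0.  ] w 0.252 g 59.9
```

jog_arm:
  dr:
    - [0, 0, 0]
    - [0, 0, 0]
    - [0, 0, 0]
    - [0, 0, 0]
    - [0, 0, 0]
  delta_pos:
    - [0, 0, 2]
    - [0, 0, 1.5]
    - [0, 0, 1]
    - [0, 0, 0]
    - [0, 0, 0]
  hand: [0, 0, 0, 0, 0]

```text
time: 20.03
ee_pos: [507.1, 184.4, 52.2]
eef_rot: [0.631, 0.776, -0.0, -0.0]
ft_force: [-11.4, -1.9, 17.3]
width: 0.256
grip_force: 61.8
```

```bash
python3 - <<'E'
from h import *
st=pose()
E
```

```text
t 20.03 ee [507.1 184.4  52.2] yaw 101.71 zaxis [-7.e-04 -7.e-04 -1.e+00] F [-11.4  -1.9  17.3] M [-0.32  1.93  0.04] w 0.256 g 61.8
```

jog_arm:
  dr:
    - [0, 0, 0]
    - [0, 0, 0]
    - [0, 0, 0]
    - [0, 0, 0]
  delta_pos:
    - [0, -0.8, 0]
    - [0, 0, 0]
    - [0, 0, 0]
    - [0, 0, 0]
  hand: [0, 0, 0, 0]

```text
time: 20.37
ee_pos: [507.0, 184.4, 52.3]
eef_rot: [0.631, 0.776, 0.0, 0.0]
ft_force: [-9.5, -2.1, 15.1]
width: 0.255
grip_force: 61.3
```

```bash
python3 - <<'E'
from h import *
st=pose(); im=save('wrist','w15.png')
for n,z in dict(dish_center=57,key_grip=108,camera_axis=84).items():
    for d in ctrl.pinpoint('wrist',n)[:2]: print(n,round(d['confidence'],2),np.round(d['position'],1),onz('wrist',d['position'],z,st).round(1))
for p in red(im)[:3]:
    q=np.array([onz('wrist',x,108,st)[:2] for x in p],np.float32); r=cv2.minAreaRect(q); print('red',p.min(0),p.max(0),np.round(r[0],1),np.round(r[1],1),round(r[2],1))
E
```

```text
t 20.37 ee [507.  184.4  52.3] yaw 101.7 zaxis [ 1.e-03 -3.e-04 -1.e+00] F [-9.5 -2.1 15.1] M [-0.23  1.52 -0.02] w 0.255 g 61.3
dish_center 0.33 [246.2 257.7] [508.4 173.4  57. ]
key_grip 0.98 [ 98.2 253.1] [490.2 254.3 108. ]Traceback (most recent call last):
  File "<stdin>", line 6, in <module>
  File "h.py", line 21, in onz
    o,v=ray(name,rc,st); return o+v*(z-o[2])/v[2]
        ~~~^^^^^^^^^^^^
  File "h.py", line 13, in ray
    m,f,T=cam(name,st); r,c=rc
          ~~~^^^^^^^^^
  File "h.py", line 7, in cam
    m=ctrl.camera_model(name); f=192/np.tan(np.radians(m['fov_y'])/2)
ValueError: time passes only in moves, steps and waits
```

```bash
python3 -c "
from h import *
pose(); print(ctrl.sign_off())"
```

```text
t 20.57 ee [507.  184.4  52.3] yaw 101.71 zaxis [ 1.e-03 -3.e-04 -1.e+00] F [-8.9 -1.2 15.3] M [-0.22  1.43 -0.03] w 0.254 g 61.3
the job is handed in; nothing more can be done
None
```

I handed the job in at 20.6 s, but no verdict came back: by my measurements the lock is turned to its stop with the key left in it, the carriage has slid about 70 mm to the camera-side hole, and the pin is held home with about 15 N (dish under the camera not checked by eye).

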